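# Prop the jar mill's hood open

### The job

The clear hood of the glaze jar mill has been left standing up on its stiff hinge. Swing the prop rod on the mill's front up by its red handle until its tip just touches the springy red horn of the socket on the hood, without ramming it, then lower the hood gently until the tip is fully home in the socket and the hood rests on the rod. Do not let the hood fall shut, disturb nothing else on the table, and let go of everything.

Things in the scene. Friction and masses are not known exactly. Their poses are not given: they have to be found in the camera images.
- mill: Bench jar mill: open-topped grey tray 240 (x) x 300 (y) x 116 mm high, fixed, a white jar lying on two rollers inside. Origin at the centre of its underside; its -x face is the front, which carries the prop rod; z is up. It stands turned by up to 0.25 rad.
- hood_hinge (a point): Middle of the hood's hinge line, on the mill: the line runs along the mill's x at mill y = +130 mm, z = 122 mm.
- hood (a joint): Opening angle of the hood in rad: 0 = lying shut (level, reaching from the hinge line to the mill's -y), growing as its free edge rises, to 1.25. Its stiff hinge (0.88 N m friction) holds it only above about 1 rad; pushed below about 0.95 it sags slowly and falls shut unless propped. Properly propped it stands at about 0.77 to 0.83 rad.
- cover: The hood's clear panel in a yellow frame, 236 (x) x 250 x 8 mm, 1 kg. Origin on the middle of the hinge line, axes parallel to the mill's when shut: it reaches to y = -250 mm, where a round yellow bar (18 mm) is its free edge; underside z = 0, outer face z = +8 mm, z its outward normal. Push on the outer face to lower it.
- carrier (a point): Middle of the steel carrier under the cover's front edge, at cover (-134, -182.5, 0) mm. The black socket (x = -122 to -146 mm) is clamped on it, shifted along cover y by up to 22 mm either way: that shift is not measured, see it or feel for it. Socket: a recess 22 mm wide, open downwards, roof 6 mm below the cover's underside; centred on the carrier when the shift is 0.
- carrier_end (a point): Free-edge end of the carrier, at cover (-134, -235, 0) mm. The recess has a black wall (to 22 mm below the underside) on its hinge side and the curved, springy red horn (to 86 mm below) on this side. With the hood up, the swinging tip clears the wall and is stopped by the horn; lowering the hood then leads it along the horn into the recess. Home, its centre is at cover z = -14 mm; on the wall, -30.
- rod_pivot (a point): Pivot of the prop rod on the mill's front, at mill (-152, -140, 85) mm. The rod swings about the mill's x axis in the plane mill x = -152 mm.
- prop_rod (a joint): Angle of the prop rod in rad: 0 = level, pointing to the mill's +y; it grows as the rod swings up, to 1.25. The rod stays where it is left (0.38 N m friction plus its own weight: about 4 to 5 N at the handle). With the hood up the horn stops it between 0.74 and 1.05: it gives (1.5 N/mm at the tip, 6 mm), then is solid; over 12 N at the tip rams it.
- rod_grip (a point): Grip point on the red handle of the rod: a round bar of 14 mm diameter parallel to the mill's x, standing out 100 mm from the rod towards the mill's front (-x); this point is on its axis 76 mm out from the rod, 24 mm from its free end and 120 mm from the pivot. It can be pinched from above, and turns between the fingers.
- rod: The whole prop rod: a steel bar 10 mm thick and 207 mm long from pivot to tip, with the red handle. Origin at the pivot; its y axis runs along the bar to the tip, x is the mill's x.
- rod_tip (a point): The rod's black rubber tip, a roller of 16 mm diameter and 24 mm length parallel to the mill's x, on the end of the 10 mm thick steel rod, 207 mm from the pivot. This point is its centre.
- glaze_a: Bystander: glass glaze jar with blue cap, 60 mm wide, 85 mm high; origin under its centre.
- glaze_b: Bystander: amber glaze jar with red cap, 60 mm wide, 85 mm high; origin under its centre.
- mug: Bystander: terracotta mug, 76 mm wide, 85 mm high; origin under its centre.
- bowl: Bystander: blue bowl, 120 mm wide, 50 mm high; origin under its centre.
- dish: Bystander: terracotta dish, 110 mm wide, 22 mm high; origin under its centre.
- rib: Bystander: potter's spatula lying flat, handle to its -x; origin at its middle on the table.
- tile: Bystander: white test tile, 60 x 60 x 10 mm; origin under its centre.

How it is judged:
On the way, in this order (a step that is already met when the one before it is completed fails the run):
1. the rod is swung up (over 0.65 rad) beneath the hood, which still stands up (value of joint prop_rod above 0.65 rad and value of joint hood above 0.75 rad), for 0.1 s.
2. the hood is lowered with the rod's tip home in its socket (z of rod_tip in the frame of cover between -0.019 and -0.008 m and y of rod_tip in the frame of cover between -0.225 and -0.14 m and contact force between rod and cover above 0.1 N), for 0.2 s.
At the end, for the whole second after the job is handed in: The rod's tip is home in the hood's socket (its centre 8 to 19 mm below the cover's underside, 140 to 225 mm from the hinge line), the hood rests on it (over 0.1 N) at 0.75 to 0.92 rad and is still (under 0.02 rad/s) (all of step 2 and value of joint hood between 0.75 and 0.92 rad and velocity of joint hood between -0.02 and 0.02 rad/s); the robot touches nothing.
It fails at once if the hood falls towards shut (below 0.65 rad) (value of joint hood below 0.65 rad).
It fails at once if the rod is rammed against the horn (over 12 N) while the hood stands up (above 0.97 rad) (contact force between rod and cover above 12 N and value of joint hood above 0.97 rad).
It fails at once if the hood is pressed roughly onto the rod (over 30 N) (contact force between rod and cover above 30 N).
It fails at once if a bystander is moved by more than 25 mm (distance of any of glaze_a, glaze_b, mug, bowl, dish, rib, tile from where it was at the start of the episode above 0.025 m).
It also fails if it takes over 64 s, if anything falls off the work surface, if the arm or the gripper's body presses on something with over 40 N, if the wrist force passes 120 N, or if a joint passes its speed limit or range.

### The arm

A 6-joint arm with a two-finger parallel gripper is mounted at the origin on the work surface. World frame = base frame: x ahead of the robot, y to its left, z up, the work surface at z = 0. Lengths are in m, angles in rad, forces in N, time in s.
With the tool pointing down it reaches from about 0.3 to 0.875 m from the base axis. Payload 6.4 kg.
Tool frame: the origin (TCP) lies midway between the tips of the shut fingers; the grasp point (between the pads) lies 19 mm behind it; z points along the fingers, y is the line along which they close (so a half turn about z gives the same grasp; the last joint's range is limited). The gripper opens to 85 mm and grips with 20 to 120 N. Pads are 22 mm wide; open, the fingers measure 114 mm over their backs; the gripper's body (76 mm by 85 mm) begins 54 mm behind the grasp point. The pads swing forward as they close: fully open they stand 13 mm farther back than shut.
Start: joints at [0.934, 0.181, 1.607, -0, 1.354, -0.206], TCP at [0.24, 0.522, 0.231] pointing down, gripper open.
Joint ranges: [-2.99, 2.99], [-0.89, 2.07], [0.3, 2.58], [-1.14, 4.28], [0, 2.63], [-3.12, 3.12]. Speed limits (rad/s): [2.57, 2.57, 3.01, 3.14, 3.14, 3.14].

### API

Orientations are given as a unit quaternion [w, x, y, z].
In Python, from bench import status, camera, ctrl gives the robot as it stands. The module is installed in compiled form; this text tells all that it offers.
- The arm moves only by the shell command python3 -m handwheel 'ROWS'. ROWS is JSON, a list that holds one entry, the list of rows, each a list of 7 numbers: the opening, from -1 (shut) to 1 (fully open), then the shift along the tool's x, y, z in cm, then the turn, a rotation vector about the tool's x, y, z in degrees. A call has 1 to 10 rows; each row is the pose to reach, as a shift and turn from the pose commanded when the call began, along the tool's axes at that moment; what a row does not reach only later rows make up. A row lasts 1/8 s, in which the tool goes at most 62.5 mm and 10.7 degrees, less where a joint would pass 70% of its speed; a pose out of reach is approached as far as the arm can. A call with a gripper value outside its range is refused whole. The fingers move at their own pace and stop on an object; the grip force is fixed at half the most. Time passes only in rows, so rows that repeat a pose let the fingers close. It gives the time, the measured TCP pose, the force, the opening and the grip force at its end, in the units of the state.
- status.get_obs(): the state, without advancing time (a new reading comes with each control period).
- camera(name): name is "side" or "top" or "wrist"; returns a dict with "frame" (480x640x3 uint8, blue, green, red), "depth" (480x640 float32, m along the optical axis (not along the pixel's ray), 0 where there is no reading), "fx", "fy", "cx", "cy" (pixels), "extrinsics" (4x4, takes a point from camera to world coordinates); the wrist camera has in their place "hand_eye" (4x4, takes a point from camera to tool coordinates, whose origin is the TCP and whose axes are the flange's). Camera axes: x right, y down, z forward; pixel columns grow to the right and rows downward; lengths in m; the calibration is good to about 2 mm. A picture is of the moment at which its call begins: read the wrist's pose just before it.
- ctrl.hand_in(): hands the job in; it is judged then, once.
The state is a dict: "time_s": time; "q": joint angles; "dq": joint speeds; "joint_efforts": joint torques, N m; "eef_pos": TCP position; "eef_rot": TCP orientation; "wrist_force": force on the tool from outside, world axes, zero at the start; "torque": the same for the moment, N m; "opening": opening from 0.0 (shut) to 1.0 (fully open); "grasp_force": force on a finger pad.
Only numpy, scipy, OpenCV 4.12 (cv2) and the standard library are available. Lean on these libraries where they do the work, as an engineer would, in place of code of your own. Each camera call takes 0.05 s, during which the arm holds its last target. There are 200 camera calls.

## Working session

There is one attempt and no reset: what is moved stays moved. The work goes in short steps, Python scripts to look and compute and a shell command to move; the robot and the scene stay as the last step left them, time stands still between calls to the robot, and variables do not carry over. Pictures are saved under pics/ and viewed, at most 10 in all, crops included, and the job is handed in when it is done.

```bash
mkdir -p pics
cat > h.py <<'E'
import numpy as np, cv2
from bench import status, camera, ctrl
def shot(n,fn):
    c=camera(n); cv2.imwrite('pics/'+fn+'.png',c['frame']); np.savez('pics/'+fn+'.npz',**{k:v for k,v in c.items()}); return c
def pt(c,u,v,d=None):
    if d is None:
        w=c['depth'][int(v)-1:int(v)+2,int(u)-1:int(u)+2]; w=w[w>0]; d=np.median(w) if len(w) else np.nan
    p=np.array([(u-c['cx'])/c['fx']*d,(v-c['cy'])/c['fy']*d,d,1]); return (c['extrinsics']@p)[:3]
def proj(c,P):
    q=np.linalg.inv(c['extrinsics'])@np.append(P,1); return q[0]/q[2]*c['fx']+c['cx'],q[1]/q[2]*c['fy']+c['cy']
E
python3 - <<'E'
from h import *
o=status.get_obs(); print({k:np.round(v,3).tolist() for k,v in o.items()})
for n in('side','top'):
    c=shot(n,n+'0'); print(n,c['fx'],c['cx'],c['cy'],np.round(c['extrinsics'],3).tolist())
E
```

```text
{'time_s': 0.0, 'q': [0.934, 0.182, 1.608, -0.0, 1.354, -0.206], 'dq': [-0.001, 0.002, -0.003, -0.001, -0.003, -0.002], 'joint_efforts': [0.001, -44.486, -35.135, -0.0, 0.009, -0.0], 'eef_pos': [0.24, 0.522, 0.23], 'eef_rot': [-0.0, 0.214, 0.977, -0.001], 'wrist_force': [-0.605, 0.101, -0.31], 'torque': [-0.024, -0.019, 0.018], 'grasp_force': 0.0, 'opening': 1.0}
side 600.7698105242692 312.27376199113826 239.89772839624817 [[0.883, 0.314, -0.35, 1.04], [0.47, -0.609, 0.639, -0.894], [-0.012, -0.729, -0.685, 1.031], [0.0, 0.0, 0.0, 1.0]]
top 491.49077948842006 322.1692569774064 241.09540107101685 [[-0.029, -0.985, 0.171, 0.386], [-1.0, 0.029, -0.004, -0.004], [-0.001, -0.172, -0.985, 1.076], [0.0, 0.0, 0.0, 1.0]]
```

View pics/side0.png

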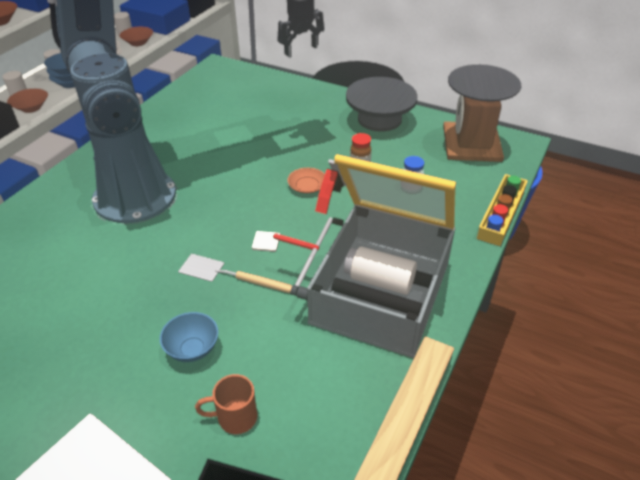

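View pics/top0.png

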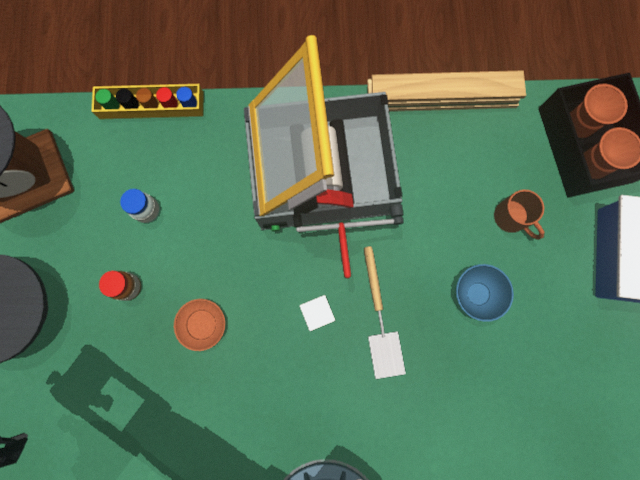

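The side view shows the hood standing on the left of the mill, the red horn near (327,190), the rod lying low from (300,290) to (335,222), and the handle from (318,247) to (275,237). In the top view the mill spans (248,107) to (400,222), the rod runs from (398,221) to (300,228), and the handle from (342,225) to (347,275).

Run:
```python
from h import *
for n,(x0,y0,x1,y1),s in(('top',(240,30,410,290),2.3*1),('side',(260,140,460,360),2.7)):
    im=cv2.imread(f'pics/{n}0.png')[y0:y1,x0:x1]
    im=cv2.resize(im,None,fx=s,fy=s,interpolation=cv2.INTER_CUBIC)
    for u in range((x0+19)//20*20,x1,20): cv2.putText(im,str(u),(int((u-x0)*s),8),0,.35,(0,0,255)); cv2.line(im,(int((u-x0)*s),10),(int((u-x0)*s),16),(0,0,255),1)
    for v in range((y0+19)//20*20,y1,20): cv2.putText(im,str(v),(0,int((v-y0)*s)),0,.35,(0,0,255))
    cv2.imwrite(f'pics/{n}0c.png',im)
```

```text
(no output)
```

View pics/top0c.png

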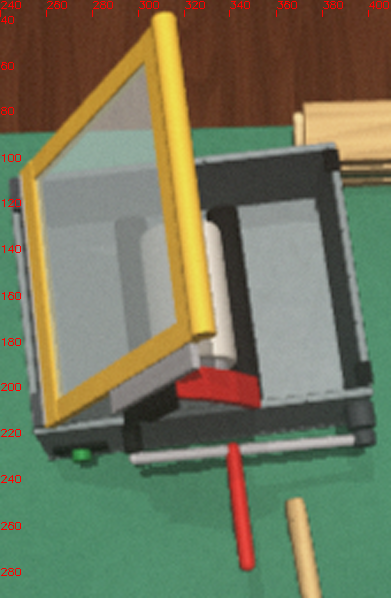

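View pics/side0c.png

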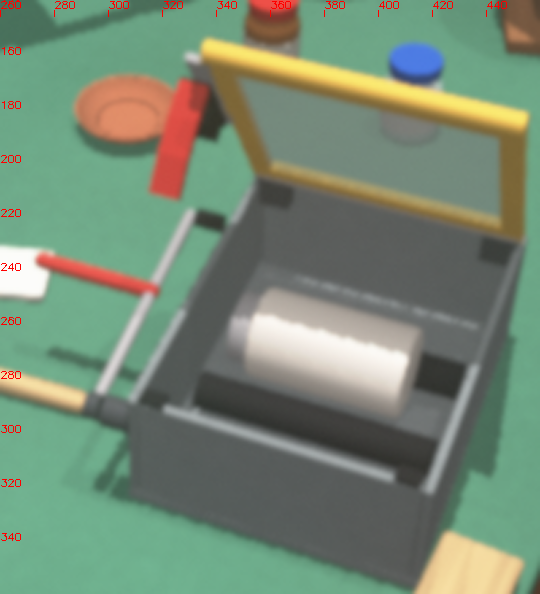

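```bash
cat > fit.py <<'E'
from h import *
from scipy.optimize import least_squares
from scipy.spatial.transform import Rotation as R
C={n:dict(np.load(f'pics/{n}0.npz')) for n in('top','side')}
def mill(p,X): return np.array([p[0],p[1],0])+R.from_euler('z',p[2]).apply(X)
def hood(p,X): # cover coords
    return mill(p,np.array([0,.130,.122])+R.from_euler('x',-p[3]).apply(X))
def rod(p,X): return mill(p,np.array([-.152,-.140,.085])+R.from_euler('x',p[4]).apply(X))
if __name__=='__main__':
    t,h=.116,.25
    obs=[('top',mill,(.12,-.15,t),386,94),('top',mill,(-.12,.15,t),256,218),('top',mill,(.12,.15,t),245,108),
    ('side',mill,(-.12,-.15,t),309.3,289.3),('side',mill,(.12,-.15,t),419,321.5),('side',mill,(.12,.15,t),453,229),('side',mill,(.12,-.15,0),413.7,357.4),('side',mill,(-.12,-.15,0),309,321.5),
    ('side',hood,(-.118,-h,.004),337.2,159.5),('side',hood,(.118,-h,.004),454,186),('top',hood,(.118,-h,.004),310.9,39.5),('top',hood,(-.118,-h,.004),328.3,174),
    ('top',rod,(-.1,.12,0),347.8,275.5),('top',rod,(0,.12,0),341.3,225),('top',rod,(0,.207,0),298.7,229.6),('side',rod,(0,.207,0),330.4,218.5),('side',rod,(-.1,.12,0),274.8,236.5),('side',rod,(0,.12,0),317.4,247.4)]
    f=lambda p:np.concatenate([np.array(proj(C[n],g(p,np.array(X))))-(u,v) for n,g,X,u,v in obs])
    s=least_squares(f,[.55,0,-.1,1.1,0],loss='soft_l1',f_scale=2)
    print(np.round(s.x,4)); r=f(s.x).reshape(-1,2)
    for o,e in zip(obs,r): print(o[0],o[1].__name__,o[2],np.round(e,1))
    np.save('p.npy',s.x)
    p=s.x
    for n,a,b in(('side',167,190),('side',185,100)): pass
    for sh in(-.02,0,.02):
        print(sh,[np.round(proj(C[n],hood(p,np.array([-.134,-.1825+sh,z]))),1) for n in C for z in(0,-.03)])
    print('pivot',rod(p,np.zeros(3)),'grip',rod(p,np.array([-.076,.12,0])))
E
python3 fit.py
```

```text
[ 0.7348 -0.0121  0.0907  1.0232  0.165 ]
top mill (0.12, -0.15, 0.116) [ 0.  -3.2]
top mill (-0.12, 0.15, 0.116) [-1.7  0.8]
top mill (0.12, 0.15, 0.116) [-1.7 -1.1]
side mill (-0.12, -0.15, 0.116) [-3.3 -1.4]
side mill (0.12, -0.15, 0.116) [1.1 1.2]
side mill (0.12, 0.15, 0.116) [ 2.5 -2.5]
side mill (0.12, -0.15, 0) [0.2 1. ]
side mill (-0.12, -0.15, 0) [-1.9  2.2]
side hood (-0.118, -0.25, 0.004) [-1.7 -0.9]
side hood (0.118, -0.25, 0.004) [0.4 0.4]
top hood (0.118, -0.25, 0.004) [ 0.  -0.9]
top hood (-0.118, -0.25, 0.004) [0.1 1.9]
top rod (-0.1, 0.12, 0) [-0.1 -0.9]
top rod (0, 0.12, 0) [0.1 0.5]
top rod (0, 0.207, 0) [ 0.  -0.5]
side rod (0, 0.207, 0) [-0.4  0.5]
side rod (-0.1, 0.12, 0) [ 0.2 -0.5]
side rod (0, 0.12, 0) [-1.7  0.1]
-0.02 [array([316.4, 194.6]), array([331.7, 195.3]), array([331.7, 168.4]), array([327. , 181.6])]
0 [array([310.3, 198. ]), array([325.5, 198.6]), array([333.5, 172.2]), array([328.9, 185.3])]
0.02 [array([304.5, 201.3]), array([319.5, 201.8]), array([335.2, 176. ]), array([330.6, 188.9])]
pivot [ 0.59610945 -0.16530078  0.085     ] grip [ 0.5096956  -0.05430501  0.10471262]
```

```bash
cat >> h.py <<'E'
from scipy.spatial.transform import Rotation as R
def pose(o=None):
    o=o or status.get_obs(); q=o['eef_rot']; return np.array(o['eef_pos']),R.from_quat([q[1],q[2],q[3],q[0]])
def delta(P,Rt):
    p,r=pose(); print('shift cm',np.round(r.inv().apply(np.array(P)-p)*100,2),'turn deg',np.round(np.degrees((r.inv()*Rt).as_rotvec()),2))
def toolR(z,y): # tool z axis, approx y axis (world)
    z=np.array(z)/np.linalg.norm(z); x=np.cross(y,z); x/=np.linalg.norm(x); return R.from_matrix(np.c_[x,np.cross(z,x),z])
E
python3 - <<'E'
from fit import *; from h import *
p=np.load('p.npy'); m=R.from_euler('z',p[2])
g=rod(p,np.array([-.076,.12,0]))
delta(g+[0,0,.085],toolR([0,0,-1],m.apply([0,1,0])))
# geometry: touch angle & home angle vs shift
from scipy.optimize import fsolve
def tip(b): return np.array([-.14+.207*np.cos(b),.085+.207*np.sin(b)])
def cov(a,t): # mill yz -> cover yz
    d=t-[.13,.122]; return np.array([np.cos(a)*d[0]-np.sin(a)*d[1],np.sin(a)*d[0]+np.cos(a)*d[1]])
for sh in np.arange(-.022,.023,.011):
    a,b=fsolve(lambda s:cov(s[0],tip(s[1]))-[-.1825+sh,-.014],[.8,.9])
    bb=np.arange(.4,1.25,.01); c=np.array([cov(p[3],tip(x)) for x in bb]); i=np.argmax(c[:,0]<-.1825+sh-.003) 
    print(sh,'home hood %.3f rod %.3f'%(a,b),'touch rod %.3f cover'%bb[i],c[i])
b0=p[4]
for b in(.65,.7,.75,.8,.85,.9,.95,1.,1.05): print(b,np.round(rod([*p[:4],b],np.array([-.076,.12,0])),4),np.round(cov(p[3],tip(b)),3))
im=cv2.imread('pics/side0.png')[140:235,300:400]; cv2.imwrite('pics/sock.png',cv2.resize(im,None,fx=6,fy=6,interpolation=cv2.INTER_CUBIC))
E
```

```text
shift cm [-48.59 -41.09   4.12] turn deg [ -0.08  -0.04 -29.88]
-0.022 home hood 0.786 rod 0.979 touch rod 1.050 cover [-0.20866151 -0.06835709]
-0.011 home hood 0.795 rod 0.925 touch rod 0.990 cover [-0.19760328 -0.06270681]
0.0 home hood 0.803 rod 0.872 touch rod 0.930 cover [-0.18622613 -0.0577298 ]
0.011000000000000003 home hood 0.808 rod 0.819 touch rod 0.870 cover [-0.17457102 -0.05344396]
0.022 home hood 0.810 rod 0.766 touch rod 0.820 cover [-0.16467632 -0.05041162]
0.65 [ 0.5118 -0.0771  0.1576] [-0.13  -0.044]
0.7 [ 0.5121 -0.0808  0.1623] [-0.14  -0.045]
0.75 [ 0.5125 -0.0847  0.1668] [-0.151 -0.047]
0.8 [ 0.5128 -0.0889  0.1711] [-0.161 -0.049]
0.85 [ 0.5132 -0.0933  0.1752] [-0.171 -0.052]
0.9 [ 0.5137 -0.0979  0.179 ] [-0.18  -0.055]
0.95 [ 0.5141 -0.1027  0.1826] [-0.19  -0.059]
1.0 [ 0.5145 -0.1076  0.186 ] [-0.199 -0.064]
1.05 [ 0.515  -0.1127  0.1891] [-0.209 -0.068]
```

View pics/sock.png

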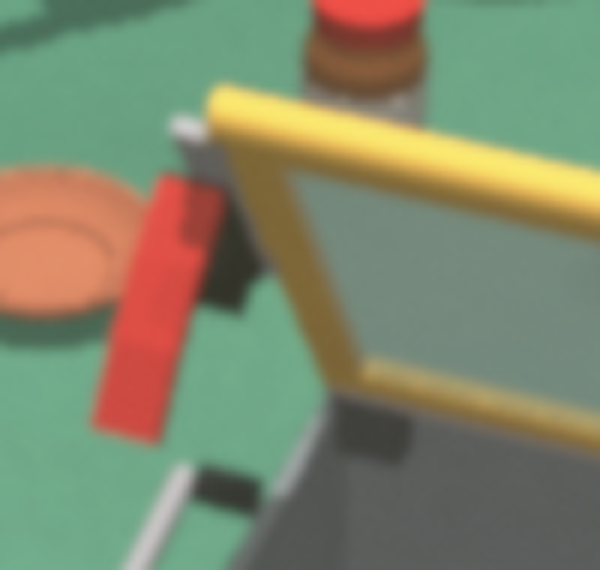

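The enlarged view shows the red horn's root at about (332,170) full-image and its tip at (321,212), with the black wall just behind it. That puts the socket shift near +5 mm, so I expect touch at about 0.9 rad.

```bash
python3 -m handwheel '[[[1,-5,-4,0,0,0,-3],[1,-10,-8,0,0,0,-6],[1,-15,-12.5,0,0,0,-10],[1,-20,-17,0,0,0,-15],[1,-25,-21,1,0,0,-20],[1,-30,-25,2,0,0,-25],[1,-35,-30,3,0,0,-30],[1,-40,-34,4,0,0,-30],[1,-45,-38,4.1,0,0,-30],[1,-48.6,-41.1,4.1,0,0,-30]]]'
python3 -m handwheel '[[[1,0,0,0,0,0,0],[1,0,0,0,0,0,0],[1,0,0,0,0,0,0]]]'
python3 - <<'E'
from fit import *; from h import *
p=np.load('p.npy'); m=R.from_euler('z',p[2])
g=rod(p,np.array([-.076,.12,0]))
delta(g+[0,0,-.019],toolR([0,0,-1],m.apply([0,1,0])))
P,r=pose(); c=camera('wrist'); np.savez('pics/w1.npz',**c); cv2.imwrite('pics/w1.png',c['frame'])
T=np.eye(4);T[:3,:3]=r.as_matrix();T[:3,3]=P; E=T@c['hand_eye']
c['extrinsics']=E
print([np.round(proj(c,rod(p,np.array(X))),1) for X in((-.1,.12,0),(-.076,.12,0),(0,.12,0),(0,.207,0),(0,0,0))])
E
```

```text
time_s: 1.35
eef_pos: [0.5041, -0.0428, 0.1901]
eef_rot: [-0.0, -0.046, 0.999, 0.0]
wrist_force: [1.2, 0.1, 1.0]
opening: 0.998
grasp_force: 0.0
time_s: 1.72
eef_pos: [0.5033, -0.0395, 0.1904]
eef_rot: [-0.0, -0.047, 0.999, 0.0]
wrist_force: [-0.4, 1.1, 0.0]
opening: 1.0
grasp_force: 0.0
shift cm [-0.5  -1.54 10.47] turn deg [ 0.03 -0.03  0.21]
[array([299.5, 217. ]), array([300.1, 251.8]), array([301.8, 348.9]), array([423.9, 361.6]), array([152.2, 333.4])]
```

View pics/w1.png

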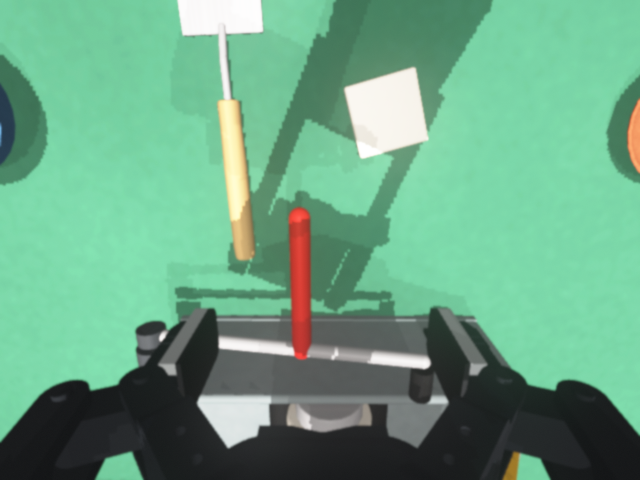

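The wrist view shows the handle from (300,212) to (302,355), within about 4 mm of the fit. Descending and pinching.

```bash
python3 -m handwheel '[[[1,-0.5,-1.5,2,0,0,0],[1,-0.5,-1.5,5,0,0,0],[1,-0.5,-1.5,8,0,0,0],[1,-0.5,-1.5,10,0,0,0],[1,-0.5,-1.5,10.4,0,0,0],[1,-0.5,-1.5,10.4,0,0,0],[1,-0.5,-1.5,10.4,0,0,0]]]'
python3 -m handwheel '[[[-1,0,0,0,0,0,0],[-1,0,0,0,0,0,0],[-1,0,0,0,0,0,0],[-1,0,0,0,0,0,0],[-1,0,0,0,0,0,0],[-1,0,0,0,0,0,0]]]'
python3 - <<'E'
from fit import *
p=np.load('p.npy'); P,r=pose()
g=P-r.apply([0,0,.019]); print(P,g,rod(p,np.array([-.076,.12,0])))
b0=p[4]
for b in(.3,.45,.6,.65,.7,.75,.8,.85,.9,.95,1.0,1.05):
  d=rod([*p[:4],b],np.array([-.076,.12,0]))-rod(p,np.array([-.076,.12,0])); print(b,np.round(r.inv().apply(d)*100,2))
E
```

```text
time_s: 2.65
eef_pos: [0.5111, -0.0553, 0.0878]
eef_rot: [0.001, -0.047, 0.999, -0.0]
wrist_force: [-0.2, -0.5, 0.8]
opening: 1.0
grasp_force: 0.0
time_s: 3.4
eef_pos: [0.5101, -0.0541, 0.0865]
eef_rot: [-0.0, -0.046, 0.999, 0.001]
wrist_force: [-0.5, 5.8, 1.8]
opening: 0.136
grasp_force: 58.4
[ 0.51009281 -0.05409621  0.08650786] [ 0.51010139 -0.05413677  0.10550781] [ 0.5096956  -0.05430501  0.10471262]
0.3 [ 0.   -0.37 -1.58]
0.45 [ 0.   -1.02 -3.25]
0.6 [ 0.   -1.92 -4.81]
0.65 [ 0.01 -2.27 -5.3 ]
0.7 [ 0.01 -2.65 -5.77]
0.75 [ 0.01 -3.04 -6.22]
0.8 [ 0.01 -3.46 -6.64]
0.85 [ 0.01 -3.9  -7.05]
0.9 [ 0.01 -4.36 -7.44]
0.95 [ 0.01 -4.84 -7.8 ]
1.0 [ 0.01 -5.34 -8.14]
1.05 [ 0.01 -5.85 -8.45]
```

```bash
python3 -m handwheel '[[[-1,0,-0.15,-0.8,0,0,0],[-1,0,-0.37,-1.58,0,0,0],[-1,0,-0.65,-2.4,0,0,0],[-1,0,-1.02,-3.25,0,0,0],[-1,0,-1.45,-4.05,0,0,0],[-1,0,-1.92,-4.81,0,0,0],[-1,0,-2.27,-5.3,0,0,0],[-1,0,-2.65,-5.77,0,0,0],[-1,0,-2.65,-5.77,0,0,0],[-1,0,-2.65,-5.77,0,0,0]]]'
python3 - <<'E'
from fit import *
p=np.load('p.npy'); P,r=pose(); o=status.get_obs(); print(np.round(o['wrist_force'],2),np.round(o['torque'],2))
g=P-r.apply([0,0,.019]); l=R.from_euler('z',-p[2]).apply(g-[p[0],p[1],0])-[-.152,-.14,.085]; print(l,np.hypot(l[1],l[2]),np.arctan2(l[2],l[1]))
a=rod([*p[:4],.7],np.array([-.076,.12,0]))
for b in(.72,.74,.76,.78,.8,.82,.84,.86,.88,.9,.92,.94,.96):
  d=rod([*p[:4],b],np.array([-.076,.12,0]))-a; print(b,np.round(r.inv().apply(d)*100,2))
E
```

```text
time_s: 4.65
eef_pos: [0.5122, -0.0775, 0.1446]
eef_rot: [-0.001, -0.047, 0.999, 0.004]
wrist_force: [-2.9, 16.3, 9.3]
opening: 0.137
grasp_force: 58.7
[-2.95 16.33  9.35] [ 2.79  0.47 -0.1 ]
[-0.0756069   0.09486165  0.07860849] 0.12319913867675786 0.6919766440845169
0.72 [ 0.   -0.16 -0.18]
0.74 [ 0.   -0.31 -0.36]
0.76 [ 0.   -0.48 -0.54]
0.78 [ 0.   -0.64 -0.71]
0.8 [ 0.   -0.81 -0.88]
0.82 [ 0.   -0.98 -1.05]
0.84 [ 0.   -1.16 -1.21]
0.86 [ 0.   -1.34 -1.37]
0.88 [ 0.   -1.52 -1.53]
0.9 [ 0.01 -1.71 -1.68]
0.92 [ 0.01 -1.89 -1.83]
0.94 [ 0.01 -2.09 -1.98]
0.96 [ 0.01 -2.28 -2.12]
```

```bash
cat > f.py <<'E'
from fit import *
p=np.load('p.npy'); P,r=pose(); o=status.get_obs(); w=R.from_euler('z',-p[2]).apply(o['wrist_force'])
g=P-r.apply([0,0,.019]); l=R.from_euler('z',-p[2]).apply(g-[p[0],p[1],0])-[-.152,-.14,.085]; b=np.arctan2(l[2],l[1])
print('t',round(o['time_s'],2),'rod',round(b,4),'rad',np.round(np.hypot(l[1],l[2]),4),'Frad %.1f Ftan %.1f Fx %.1f'%(w[1]*np.cos(b)+w[2]*np.sin(b),-w[1]*np.sin(b)+w[2]*np.cos(b),w[0]))
E
python3 -m handwheel '[[[-1,0,0.12,-0.1,0,0,0],[-1,0,0.24,-0.2,0,0,0],[-1,0,0.24,-0.2,0,0,0],[-1,0,0.24,-0.2,0,0,0]]]' >/dev/null; python3 f.py
python3 -m handwheel '[[[-1,0,-0.08,-0.09,0,0,0],[-1,0,-0.16,-0.18,0,0,0],[-1,0,-0.24,-0.27,0,0,0],[-1,0,-0.24,-0.27,0,0,0]]]' >/dev/null; python3 f.py
python3 -m handwheel '[[[-1,0,-0.08,-0.09,0,0,0],[-1,0,-0.16,-0.18,0,0,0],[-1,0,-0.24,-0.27,0,0,0],[-1,0,-0.24,-0.27,0,0,0]]]' >/dev/null; python3 f.py
```

```text
t 5.15 rod 0.7017 rad 0.1235 Frad 2.3 Ftan -5.9 Fx 2.4
t 5.65 rod 0.7284 rad 0.1237 Frad 2.6 Ftan -7.2 Fx 3.5
t 6.15 rod 0.754 rad 0.1238 Frad 2.0 Ftan -9.0 Fx 3.9
```

```bash
python3 -m handwheel '[[[-1,0,-0.08,-0.08,0,0,0],[-1,0,-0.16,-0.16,0,0,0],[-1,0,-0.16,-0.16,0,0,0],[-1,0,-0.16,-0.16,0,0,0]]]' >/dev/null; python3 f.py
python3 -m handwheel '[[[-1,0,-0.08,-0.08,0,0,0],[-1,0,-0.16,-0.16,0,0,0],[-1,0,-0.16,-0.16,0,0,0],[-1,0,-0.16,-0.16,0,0,0]]]' >/dev/null; python3 f.py
python3 - <<'E'
from h import *
c=shot('side','s2'); im=c['frame'][140:300,280:400]; cv2.imwrite('pics/s2c.png',cv2.resize(im,None,fx=3.7,fy=3.7,interpolation=cv2.INTER_CUBIC))
E
```

```text
t 6.65 rod 0.7786 rad 0.1242 Frad 5.8 Ftan -4.4 Fx 0.5
t 7.15 rod 0.7947 rad 0.1243 Frad 6.9 Ftan -5.4 Fx 0.9
```

View pics/s2c.png

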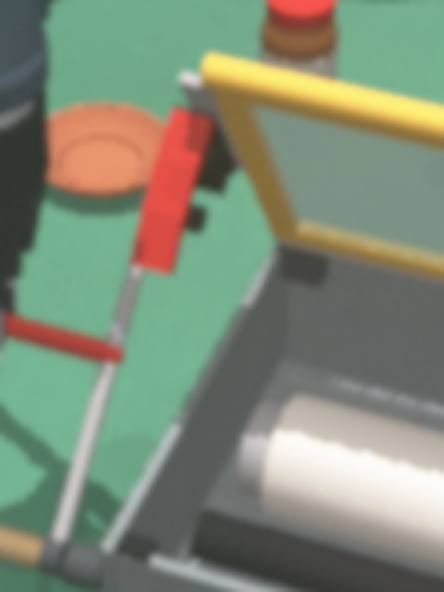

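The view shows the tip (black, crop (195,218)) under the hood and on the hinge side of the horn, with the rod passing behind the horn. I'll creep up from here.

```bash
python3 -m handwheel '[[[-1,0,-0.02,-0.12,0,0,0],[-1,0,-0.06,-0.23,0,0,0],[-1,0,-0.06,-0.23,0,0,0],[-1,0,-0.06,-0.23,0,0,0]]]' >/dev/null; python3 f.py
python3 -m handwheel '[[[-1,0,-0.08,-0.07,0,0,0],[-1,0,-0.15,-0.14,0,0,0],[-1,0,-0.15,-0.14,0,0,0],[-1,0,-0.15,-0.14,0,0,0]]]' >/dev/null; python3 f.py
```

```text
t 7.7 rod 0.8129 rad 0.1245 Frad -0.5 Ftan -6.7 Fx 4.1
t 8.2 rod 0.826 rad 0.1245 Frad -1.5 Ftan -7.9 Fx 3.9
```

```bash
python3 -m handwheel '[[[-1,0,-0.08,-0.07,0,0,0],[-1,0,-0.15,-0.14,0,0,0],[-1,0,-0.15,-0.14,0,0,0],[-1,0,-0.15,-0.14,0,0,0]]]' >/dev/null; python3 f.py
```

```text
t 8.7 rod 0.8488 rad 0.1249 Frad 2.8 Ftan -4.2 Fx 1.6
```

```bash
python3 -m handwheel '[[[-1,0,-0.08,-0.07,0,0,0],[-1,0,-0.15,-0.14,0,0,0],[-1,0,-0.15,-0.14,0,0,0],[-1,0,-0.15,-0.14,0,0,0]]]' >/dev/null; python3 f.py
```

```text
t 9.2 rod 0.8646 rad 0.125 Frad 2.5 Ftan -4.3 Fx 0.8
```

```bash
python3 -m handwheel '[[[-1,0,-0.08,-0.07,0,0,0],[-1,0,-0.15,-0.14,0,0,0],[-1,0,-0.15,-0.14,0,0,0],[-1,0,-0.15,-0.14,0,0,0]]]' >/dev/null; python3 f.py
```

```text
t 9.7 rod 0.8789 rad 0.1251 Frad 2.3 Ftan -5.9 Fx 2.3
```

```bash
python3 -m handwheel '[[[-1,0,-0.08,-0.07,0,0,0],[-1,0,-0.15,-0.13,0,0,0],[-1,0,-0.15,-0.13,0,0,0],[-1,0,-0.15,-0.13,0,0,0]]]' >/dev/null; python3 f.py
```

```text
t 10.2 rod 0.8925 rad 0.1252 Frad 1.8 Ftan -6.7 Fx 2.6
```

```bash
python3 -m handwheel '[[[-1,0,-0.04,-0.03,0,0,0],[-1,0,-0.08,-0.06,0,0,0],[-1,0,-0.08,-0.06,0,0,0],[-1,0,-0.08,-0.06,0,0,0]]]' >/dev/null; python3 f.py
```

```text
t 10.7 rod 0.8983 rad 0.1252 Frad 1.8 Ftan -8.1 Fx 4.6
```

```bash
python3 -m handwheel '[[[-1,0,-0.04,-0.03,0,0,0],[-1,0,-0.08,-0.06,0,0,0],[-1,0,-0.08,-0.06,0,0,0],[-1,0,-0.08,-0.06,0,0,0]]]' >/dev/null; python3 f.py
```

```text
t 11.2 rod 0.905 rad 0.1252 Frad 2.3 Ftan -7.3 Fx 2.2
```

```bash
python3 -m handwheel '[[[-1,0,-0.04,-0.03,0,0,0],[-1,0,-0.08,-0.06,0,0,0],[-1,0,-0.08,-0.06,0,0,0],[-1,0,-0.08,-0.06,0,0,0]]]' >/dev/null; python3 f.py
```

```text
t 11.7 rod 0.9113 rad 0.1253 Frad 2.5 Ftan -8.6 Fx 4.2
```

```bash
python3 -m handwheel '[[[-1,0,-0.04,-0.03,0,0,0],[-1,0,-0.08,-0.06,0,0,0],[-1,0,-0.08,-0.06,0,0,0]]]' >/dev/null; python3 f.py
```

```text
t 12.07 rod 0.9144 rad 0.1253 Frad 1.7 Ftan -10.9 Fx 5.6
```

```bash
python3 -m handwheel '[[[-1,0,-0.04,-0.03,0,0,0],[-1,0,-0.08,-0.06,0,0,0],[-1,0,-0.08,-0.06,0,0,0]]]' >/dev/null; python3 f.py
```

```text
t 12.45 rod 0.9236 rad 0.1256 Frad 4.2 Ftan -9.7 Fx 3.0
```

```bash
python3 -m handwheel '[[[-1,0,-0.04,-0.03,0,0,0],[-1,0,-0.08,-0.06,0,0,0],[-1,0,-0.08,-0.06,0,0,0]]]' >/dev/null; python3 f.py
```

```text
t 12.82 rod 0.9276 rad 0.1256 Frad 4.1 Ftan -11.4 Fx 4.8
```

```bash
python3 - <<'E'
from h import *
a=shot('side','s3')['frame'][150:225,295:375]; b=shot('top','t3')['frame'][150:240,270:400]
a=cv2.resize(a,None,fx=5,fy=5,interpolation=cv2.INTER_CUBIC);b=cv2.resize(b,None,fx=3,fy=3,interpolation=cv2.INTER_CUBIC)
k=np.zeros((375,800,3),np.uint8);k[:a.shape[0],:a.shape[1]]=a;k[:b.shape[0],405:405+b.shape[1]]=b
cv2.imwrite('pics/k3.png',k)
E
python3 f.py
```

```text
t 12.93 rod 0.9277 rad 0.1256 Frad 4.0 Ftan -13.1 Fx 4.4
```

View pics/k3.png

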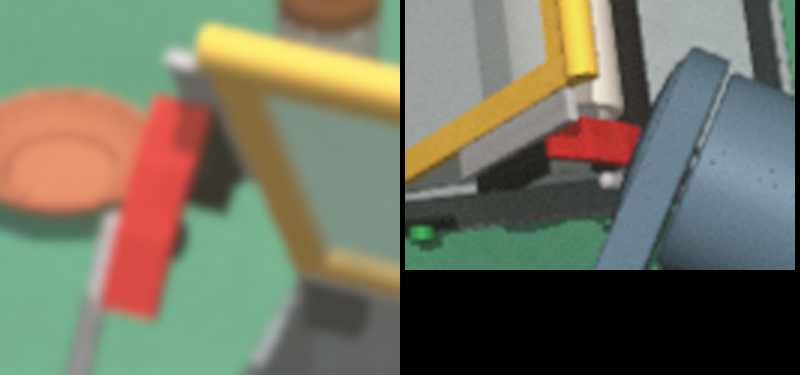

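The tip is now nearly hidden behind the horn at crop (178,240), and the handle force has risen from about 6 N to 11–13 N, so it is touching. Releasing and backing straight up.

```bash
python3 -m handwheel '[[[1,0,0,0,0,0,0],[1,0,0,0,0,0,0],[1,0,0,0,0,0,0],[1,0,0,0,0,0,0],[1,0,0,-3,0,0,0],[1,0,0,-7,0,0,0],[1,0,0,-12,0,0,0],[1,-3,0,-17,0,0,0],[1,-6,0,-21,0,0,0],[1,-6,0,-21,0,0,0]]]'
python3 - <<'E'
from fit import *
p=np.load('p.npy'); print(np.round(p,3))
# push poses: contact point on outer face at cover(x,-.21,.008)
m=R.from_euler('z',p[2])
for a in(1.02,.95,.9,.85,.8):
  q=[*p[:3],a,0]; print(a,np.round(hood(q,np.array([-.06,-.21,.008])),3), 'bar',np.round(hood(q,np.array([-.06,-.25,.013])),3))
# measure handle with side/top
c=shot('side','s4'); 
best=None
f=c['frame'].astype(int); red=(f[...,2]>150)&(f[...,1]<80)&(f[...,0]<80)
for b in np.arange(.7,1.05,.02):
  print(round(b,2),[np.round(proj(c,rod([*p[:4],b],np.array(X))),0).astype(int).tolist() for X in((-.1,.12,0),(0,.12,0))],end=' ')
ys,xs=np.where(red[215:300,230:330]); print('\nred',xs.min()+230,ys[xs==xs.min()].mean()+215,xs.max()+230,ys[xs==xs.max()].mean()+215,len(xs))
E
```

```text
time_s: 14.18
eef_pos: [0.5767, -0.0951, 0.3817]
eef_rot: [0.003, -0.047, 0.999, -0.001]
wrist_force: [0.1, -0.1, -0.5]
opening: 1.0
grasp_force: 0.0
[ 0.735 -0.012  0.091  1.023  0.165]
1.02 [0.673 0.009 0.305] bar [ 0.674 -0.007  0.342]
0.95 [ 0.674 -0.003  0.297] bar [ 0.675 -0.022  0.333]
0.9 [ 0.675 -0.012  0.291] bar [ 0.676 -0.033  0.326]
0.85 [ 0.675 -0.02   0.285] bar [ 0.677 -0.043  0.318]
0.8 [ 0.676 -0.028  0.278] bar [ 0.678 -0.052  0.31 ]
0.7 [[268, 224], [311, 236]] 0.72 [[268, 224], [310, 236]] 0.74 [[268, 224], [310, 236]] 0.76 [[267, 224], [310, 236]] 0.78 [[267, 224], [309, 236]] 0.8 [[266, 224], [309, 235]] 0.82 [[266, 224], [309, 235]] 0.84 [[266, 223], [308, 235]] 0.86 [[265, 223], [308, 235]] 0.88 [[265, 223], [308, 235]] 0.9 [[264, 223], [307, 235]] 0.92 [[264, 223], [307, 235]] 0.94 [[263, 224], [307, 235]] 0.96 [[263, 224], [306, 236]] 0.98 [[263, 224], [306, 236]] 1.0 [[262, 224], [305, 236]] 1.02 [[262, 224], [305, 236]] 1.04 [[261, 224], [305, 236]] 
red 264 223.5 309 235.0 84
```

The red handle's end is at pixel (264,223), matching rod ≈ 0.9 rad, so it stayed up. Next, over the bar to the outer side of the hood with the fingers shut and a 30° tilt.

```bash
cat > push.py <<'E'
from fit import *
p=np.load('p.npy'); m=R.from_euler('z',p[2]); Rt=toolR(m.apply([0,-.5,-.866]),m.apply([0,.866,-.5]))
if __name__=='__main__':
    import sys
    for a,off in((1.02,.06),(1.02,.03),(1.02,0),(1,0),(.97,0),(.95,0),(.92,0),(.9,0),(.87,0),(.85,0),(.82,0),(.8,0),(.77,0)):
        print(a,off,end=' '); delta(hood([*p[:3],a,0],np.array([-.06,-.215,.008+off])),Rt)
    P,r=pose(); o=status.get_obs(); l=R.from_euler('z',-p[2]).apply(P-[p[0],p[1],0])-[0,.13,.122]; print('t',o['time_s'],'tip in hinge frame',np.round(l,4),'F mill',np.round(R.from_euler('z',-p[2]).apply(o['wrist_force']),2),'hood if contact',round(np.arctan2(l[2],-l[1])-np.arctan2(.008,np.hypot(l[1],l[2])),4))
E
python3 push.py | sed -n '1,3p;$p'
```

```text
1.02 0.06 shift cm [-10.68  14.31   3.82] turn deg [29.92  0.16  0.1 ]
1.02 0.03 shift cm [-10.67  11.76   5.39] turn deg [29.92  0.16  0.1 ]
1.02 0 shift cm [-10.66   9.2    6.97] turn deg [29.92  0.16  0.1 ]
t 14.225 tip in hinge frame [-0.1665 -0.1979  0.2569] F mill [-1.65 -0.4  -0.19] hood if contact 0.8897
```

```bash
python3 -m handwheel '[[[-1,0,2,-5,0,0,0],[-1,-2,7,-8,0,0,0],[-1,-5,12,-8,10,0,0],[-1,-8,16,-7,20,0,0],[-1,-10.7,17,-4,30,0,0],[-1,-10.7,16.5,0,30,0,0],[-1,-10.7,14.3,3.8,30,0,0],[-1,-10.7,14.3,3.8,30,0,0],[-1,-10.7,14.3,3.8,30,0,0]]]'
python3 push.py
```

```text
time_s: 15.35
eef_pos: [0.6675, 0.0575, 0.3408]
eef_rot: [0.012, -0.044, 0.965, -0.259]
wrist_force: [0.5, -0.6, 1.0]
opening: -0.003
grasp_force: 0.0
1.02 0.06 shift cm [-0.07  0.   -0.  ] turn deg [-0.01  0.08  0.05]
1.02 0.03 shift cm [-0.07 -1.43  2.64] turn deg [-0.01  0.08  0.05]
1.02 0 shift cm [-0.07 -2.85  5.28] turn deg [-0.01  0.08  0.05]
1 0 shift cm [-0.06 -3.07  5.65] turn deg [-0.01  0.08  0.05]
0.97 0 shift cm [-0.06 -3.38  6.22] turn deg [-0.01  0.08  0.05]
0.95 0 shift cm [-0.06 -3.57  6.6 ] turn deg [-0.01  0.08  0.05]
0.92 0 shift cm [-0.06 -3.85  7.18] turn deg [-0.01  0.08  0.05]
0.9 0 shift cm [-0.06 -4.03  7.57] turn deg [-0.01  0.08  0.05]
0.87 0 shift cm [-0.06 -4.28  8.17] turn deg [-0.01  0.08  0.05]
0.85 0 shift cm [-0.06 -4.44  8.57] turn deg [-0.01  0.08  0.05]
0.82 0 shift cm [-0.06 -4.66  9.17] turn deg [-0.01  0.08  0.05]
0.8 0 shift cm [-0.06 -4.8   9.58] turn deg [-0.01  0.08  0.05]
0.77 0 shift cm [-0.06 -4.99 10.2 ] turn deg [-0.01  0.08  0.05]
t 15.35 tip in hinge frame [-0.0607 -0.0546  0.2188] F mill [ 0.47 -0.6   0.99] hood if contact 1.2908
```

```bash
python3 -m handwheel '[[[-1,0,-0.7,1.3,0,0,0],[-1,0,-1.4,2.6,0,0,0],[-1,0,-2,3.7,0,0,0],[-1,0,-2.5,4.6,0,0,0],[-1,0,-2.85,5.28,0,0,0],[-1,0,-2.96,5.45,0,0,0],[-1,0,-3.07,5.65,0,0,0],[-1,0,-3.2,5.9,0,0,0],[-1,0,-3.2,5.9,0,0,0]]]'
python3 push.py | sed -n '4,$p'
```

```text
time_s: 16.48
eef_pos: [0.6729, 0.0007, 0.3045]
eef_rot: [0.012, -0.045, 0.965, -0.259]
wrist_force: [0.6, 0.4, -0.4]
opening: -0.001
grasp_force: 0.0
1 0 shift cm [-0.05  0.05 -0.34] turn deg [-0.01  0.07  0.11]
0.97 0 shift cm [-0.05 -0.26  0.22] turn deg [-0.01  0.07  0.11]
0.95 0 shift cm [-0.05 -0.45  0.61] turn deg [-0.01  0.07  0.11]
0.92 0 shift cm [-0.05 -0.73  1.19] turn deg [-0.01  0.07  0.11]
0.9 0 shift cm [-0.05 -0.91  1.58] turn deg [-0.01  0.07  0.11]
0.87 0 shift cm [-0.05 -1.16  2.18] turn deg [-0.01  0.07  0.11]
0.85 0 shift cm [-0.05 -1.32  2.58] turn deg [-0.01  0.07  0.11]
0.82 0 shift cm [-0.05 -1.54  3.18] turn deg [-0.01  0.07  0.11]
0.8 0 shift cm [-0.04 -1.67  3.59] turn deg [-0.01  0.07  0.11]
0.77 0 shift cm [-0.04 -1.86  4.21] turn deg [-0.01  0.07  0.11]
t 16.475 tip in hinge frame [-0.0605 -0.1116  0.1825] F mill [ 0.59  0.38 -0.4 ] hood if contact 0.9847
```

```bash
python3 -m handwheel '[[[-1,0,-0.12,0.1,0,0,0],[-1,0,-0.26,0.22,0,0,0],[-1,0,-0.35,0.41,0,0,0],[-1,0,-0.45,0.61,0,0,0]]]'
python3 push.py | tail -1
```

```text
time_s: 16.98
eef_pos: [0.6735, -0.0063, 0.3015]
eef_rot: [0.012, -0.045, 0.965, -0.259]
wrist_force: [0.8, 1.1, 0.1]
opening: -0.0
grasp_force: 0.3
t 16.975 tip in hinge frame [-0.0605 -0.1187  0.1795] F mill [0.92 1.05 0.09] hood if contact 0.9496
```

Run:
```python
from fit import *
p=np.load('p.npy')
for n in('side','top'):
    c=shot(n,n+'5')
    f=c['frame'].astype(int); y=(f[...,2]>170)&(f[...,1]>130)&(f[...,0]<90)
    # measured hood angle: depth points of yellow frame -> cover plane
    v,u=np.where(y); k=(u>230)&(u<470)&(v>30)&(v<260)
    P=np.array([pt(c,a,b,c['depth'][b,a]) for a,b in zip(u[k],v[k]) if c['depth'][b,a]>0]); l=R.from_euler('z',-p[2]).apply(P-[p[0],p[1],0])-[0,.13,.122]
    l=l[(np.hypot(l[:,1],l[:,2])>.18)&(np.hypot(l[:,1],l[:,2])<.29)&(l[:,2]>.1)]
    print(n,len(l),np.round(np.percentile(np.arctan2(l[:,2],-l[:,1]),[10,50,90]),3))
    c0=C[n]; f=c0['frame'].astype(int); y=(f[...,2]>170)&(f[...,1]>130)&(f[...,0]<90); v,u=np.where(y); k=(u>230)&(u<470)&(v>30)&(v<260)
    P=np.array([pt(c0,a,b,c0['depth'][b,a]) for a,b in zip(u[k],v[k]) if c0['depth'][b,a]>0]); l=R.from_euler('z',-p[2]).apply(P-[p[0],p[1],0])-[0,.13,.122]
    l=l[(np.hypot(l[:,1],l[:,2])>.18)&(np.hypot(l[:,1],l[:,2])<.29)&(l[:,2]>.1)]
    print(' start',len(l),np.round(np.percentile(np.arctan2(l[:,2],-l[:,1]),[10,50,90]),3))
```

```text
side 226 [0.93  0.935 0.94 ]
 start 227 [1.013 1.017 1.023]
top 1871 [0.952 0.978 0.99 ]
 start 2345 [1.04  1.063 1.074]
```

The hood has followed the push to about 0.94 rad, so contact is confirmed. Going on in small steps.

```bash
python3 -m handwheel '[[[-1,0,-0.1,0.2,0,0,0],[-1,0,-0.19,0.39,0,0,0],[-1,0,-0.28,0.58,0,0,0],[-1,0,-0.37,0.78,0,0,0],[-1,0,-0.46,0.97,0,0,0]]]'
python3 push.py | sed -n '8,$p'
```

```text
time_s: 17.7
eef_pos: [0.6743, -0.0151, 0.2953]
eef_rot: [0.012, -0.045, 0.965, -0.259]
wrist_force: [0.8, -0.6, 0.6]
opening: 0.0
grasp_force: 0.0
0.9 0 shift cm [-0.06  0.01 -0.01] turn deg [-0.    0.06  0.1 ]
0.87 0 shift cm [-0.06 -0.24  0.58] turn deg [-0.    0.06  0.1 ]
0.85 0 shift cm [-0.05 -0.4   0.98] turn deg [-0.    0.06  0.1 ]
0.82 0 shift cm [-0.05 -0.62  1.59] turn deg [-0.    0.06  0.1 ]
0.8 0 shift cm [-0.05 -0.76  2.  ] turn deg [-0.    0.06  0.1 ]
0.77 0 shift cm [-0.05 -0.94  2.62] turn deg [-0.    0.06  0.1 ]
t 17.7 tip in hinge frame [-0.0606 -0.1275  0.1733] F mill [ 0.75 -0.65  0.6 ] hood if contact 0.8993
```

```bash
python3 -m handwheel '[[[-1,0,-0.12,0.3,0,0,0],[-1,0,-0.24,0.58,0,0,0],[-1,0,-0.24,0.58,0,0,0]]]' >/dev/null; python3 push.py | tail -1
python3 - <<'E'
from fit import *
p=np.load('p.npy'); n='side'; c=shot(n,'side6'); f=c['frame'].astype(int); y=(f[...,2]>170)&(f[...,1]>130)&(f[...,0]<90); v,u=np.where(y); k=(u>230)&(u<470)&(v>30)&(v<260)
P=np.array([pt(c,a,b,c['depth'][b,a]) for a,b in zip(u[k],v[k]) if c['depth'][b,a]>0]); l=R.from_euler('z',-p[2]).apply(P-[p[0],p[1],0])-[0,.13,.122]
l=l[(np.hypot(l[:,1],l[:,2])>.18)&(np.hypot(l[:,1],l[:,2])<.29)&(l[:,2]>.1)]
print(n,len(l),np.round(np.percentile(np.arctan2(l[:,2],-l[:,1]),[10,50,90]),3))
E
```

```text
t 18.075 tip in hinge frame [-0.0607 -0.1326  0.1693] F mill [ 0.2  -0.42 -0.15] hood if contact 0.8693
side 227 [0.848 0.853 0.858]
```

```bash
cat > hd.py <<'E'
from fit import *
p=np.load('p.npy'); n='side'; c=camera(n); f=c['frame'].astype(int); y=(f[...,2]>170)&(f[...,1]>130)&(f[...,0]<90); v,u=np.where(y); k=(u>230)&(u<470)&(v>30)&(v<260)
P=np.array([pt(c,a,b,c['depth'][b,a]) for a,b in zip(u[k],v[k]) if c['depth'][b,a]>0]); l=R.from_euler('z',-p[2]).apply(P-[p[0],p[1],0])-[0,.13,.122]
l=l[(np.hypot(l[:,1],l[:,2])>.18)&(np.hypot(l[:,1],l[:,2])<.29)&(l[:,2]>.1)]
print('hood',len(l),np.round(np.median(np.arctan2(l[:,2],-l[:,1])),4))
cv2.imwrite('pics/last.png',cv2.resize(c['frame'][150:300,280:420],None,fx=4,fy=4,interpolation=cv2.INTER_CUBIC))
E
python3 -m handwheel '[[[-1,0,-0.08,0.2,0,0,0],[-1,0,-0.16,0.4,0,0,0],[-1,0,-0.16,0.4,0,0,0]]]' >/dev/null; python3 push.py | tail -1; python3 hd.py
```

```text
t 18.5 tip in hinge frame [-0.0606 -0.1358  0.1668] F mill [0.82 1.   0.29] hood if contact 0.8501
hood 223 0.8361
```

View pics/last.png

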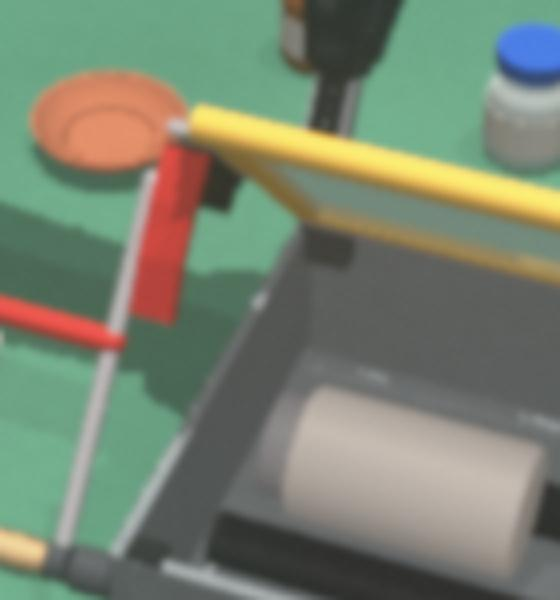

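The view shows the rod end at crop (152,172) up beside the socket, between the horn (170,230) and the wall (222,190). It is nearly home.

```bash
python3 -m handwheel '[[[-1,0,-0.06,0.2,0,0,0],[-1,0,-0.12,0.4,0,0,0],[-1,0,-0.12,0.4,0,0,0]]]' >/dev/null; python3 push.py | tail -1; python3 hd.py
```

```text
t 18.925 tip in hinge frame [-0.0607 -0.1389  0.1639] F mill [ 0.02 -0.26  0.32] hood if contact 0.8304
hood 219 0.8144
```

```bash
python3 -m handwheel '[[[-1,0,-0.04,0.1,0,0,0],[-1,0,-0.07,0.2,0,0,0],[-1,0,-0.07,0.2,0,0,0]]]' >/dev/null; python3 push.py | tail -1; python3 hd.py
```

```text
t 19.35 tip in hinge frame [-0.0606 -0.1404  0.1627] F mill [ 0.74 -0.49  0.05] hood if contact 0.8215
hood 225 0.8024
```

```bash
python3 -m handwheel '[[[-1,0,-0.04,0.1,0,0,0],[-1,0,-0.07,0.2,0,0,0],[-1,0,-0.07,0.2,0,0,0]]]' >/dev/null; python3 push.py | tail -1; python3 hd.py
```

```text
t 19.775 tip in hinge frame [-0.0606 -0.142   0.1612] F mill [-0.22  0.67 -0.26] hood if contact 0.8114
hood 227 0.8021
```

```bash
python3 -m handwheel '[[[-1,0,-0.03,0.1,0,0,0],[-1,0,-0.03,0.1,0,0,0]]]' >/dev/null; python3 push.py | tail -1; python3 hd.py
```

```text
t 20.075 tip in hinge frame [-0.0604 -0.1425  0.1609] F mill [-0.04  1.11  1.31] hood if contact 0.8086
hood 223 0.8014
```

```bash
python3 -m handwheel '[[[-1,0,-0.06,0.1,0,0,0],[-1,0,-0.1,0.2,0,0,0],[-1,0,-0.1,0.2,0,0,0]]]' >/dev/null; python3 push.py | tail -1; python3 hd.py
```

```text
t 20.5 tip in hinge frame [-0.0604 -0.1432  0.1604] F mill [-1.16  6.85  5.76] hood if contact 0.8046
hood 232 0.7993
```

The hood is stopped firmly at 0.80 rad under about 9 N. Retreating.

```bash
python3 -m handwheel '[[[-1,0,0.3,-1,0,0,0],[-1,0,0.9,-3,0,0,0],[-1,0,2.2,-7,0,0,0],[-1,0,3.5,-11,0,0,0],[-1,0,3.5,-11,0,0,0],[-1,0,3.5,-11,0,0,0],[-1,0,3.5,-11,0,0,0]]]'; python3 hd.py; python3 hd.py
```

```text
time_s: 21.42
eef_pos: [0.6675, 0.0519, 0.3577]
eef_rot: [0.011, -0.045, 0.965, -0.259]
wrist_force: [-0.7, 0.1, -0.1]
opening: 0.0
grasp_force: 0.0
hood 234 0.8008
hood 238 0.8013
```

View pics/last.png

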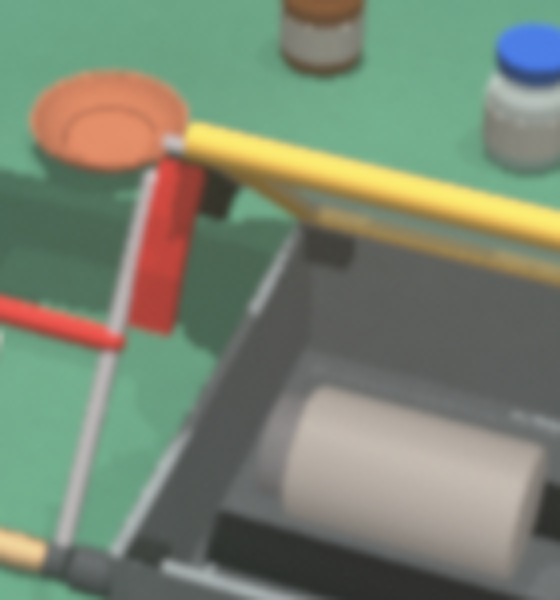

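The hood rests steadily at 0.80 rad, with the rod end at crop (152,170) up in the socket. The arm is clear of everything.

```bash
python3 -c "
from bench import ctrl; print(ctrl.hand_in())"
```

```text
the job is handed in; nothing more can be done
None
```

The job is handed in: the rod tip looks fully home in the socket, the hood rests on it, steady at about 0.80 rad, and the arm has let go and is clear; no verdict was returned.

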